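# Clear and hold the exposure box lid

## Task

First take the jar off the lid of the exposure box and stand it upright on the green mat. Then raise the blue lid by the black knob on its front edge and hold it open at 50 degrees from closed, so that the board inside can be looked over; the lid falls shut if let go, so finish while still holding it there. Do not let the lid drop on the way, do not tip the jar over, and leave everything else on the bench where it is.

Things in the scene. Friction and masses are not known exactly. Their poses are not given: they have to be found in the camera images.
- uvbox: Exposure box for circuit boards: a fixed white box, 220 mm deep (its x) by 260 mm wide (its y) by 80 mm high, open on top and closed by the blue lid. It may be turned some degrees about the vertical and stand on the left or right. Origin at the centre of its underside; its -x face is the front (with knob and switch), z up. The lid is hinged along the rear (+x) top edge.
- lid_hinge (a point): Point on the lid's hinge line, at its middle: rear top edge of the box, 80 mm above the bench. Axes parallel to the box's; the hinge line runs along y.
- cover: The blue lid with its knob: panel 220 x 260 x 12 mm, about 0.4 kg (mass varies by a quarter), lying on the box when shut, top face 92 mm above the bench. Origin on the hinge line (middle, underside of the panel); the panel extends 220 mm along its own -x, z is its outer normal.
- lid_knob (a point): Centre of the black knob: cylinder 22 mm in diameter, 36 mm long, axis parallel to the hinge line (box y), on a stem 14 mm wide before the middle of the lid's front edge. Its centre is 42 mm in front of that edge, 262 mm from the hinge line, 86 mm above the bench when shut. Gripped by its two flat ends it can pivot between the fingers as the lid swings. Turns with the lid.
- lid (a joint): Opening angle of the lid in rad: 0 shut, growing as the front edge rises; 50 degrees is 0.873. Upper stop at 1.3. Free hinge with no spring and almost no friction: the lid falls shut from every angle.
- jar_center (a point): Centre (half-way up) of the jar: an upright white round jar with an orange cap, 44 mm in diameter, 52 mm high, about 90 g, loose, standing on the lid at the start. z is its axis.
- jar: The same jar; origin at the centre of its underside.
- mat_top (a point): Centre of the top face of the square green mat, 170 x 170 mm, 3 mm thick, fixed on the bench beside the exposure box; x and y along its sides.
- screwdriver: Screwdriver lying on the bench, leave alone. Origin under its middle.
- mug: Blue mug, 80 mm in diameter, 90 mm high, leave alone. Origin under its centre.
- partsbox: Clear plastic open box 170 x 110 x 70 mm, leave alone. Origin under its centre.
- multimeter: Yellow multimeter 150 x 75 x 32 mm lying flat, leave alone. Origin under its centre.
- cutters: Side cutters with blue handles, 120 mm long, 12 mm high, lying flat, leave alone. Origin under the middle.
- cleaner: White bottle with a blue cap, 50 mm in diameter, 100 mm high, leave alone. Origin under its centre.
Not all that is in view belongs to the job. Of the things that look like the part that bears mat_top, the smaller one is meant. What is shaped like the jar but turquoise is not meant.

How it is judged:
On the way, in this order (a step that is already met when the one before it is completed fails the run):
1. The jar stands released and upright on the green mat while the lid is still shut (x of jar_center in the frame of mat_top between -0.075 and 0.075 m and y of jar_center in the frame of mat_top between -0.075 and 0.075 m and z of jar_center in the frame of mat_top between 0.02 and 0.032 m and angle between jar_center's own z axis and vertical below 0.15 rad and contact force between the fingers and jar below 0.1 N and linear speed of jar below 0.03 m/s and value of joint lid below 0.1 rad), for 0.2 s.
2. The lid has been raised (value of joint lid above 0.5 rad and contact force between the fingers and cover above 0.5 N), for 0.1 s.
At the end, for the whole second after the job is handed in: The gripper's fingers hold the lid (contact force over 0.5 N) still at 50 degrees, within 6 degrees either way, with the jar not touching the lid; the jar stands released and upright on the green mat, its centre within 75 mm of the mat's centre along each side (value of joint lid between 0.768 and 0.978 rad and velocity of joint lid between -0.08 and 0.08 rad/s and contact force between the fingers and cover above 0.5 N and contact force between each of cover, the fingers and jar below 0.1 N and x of jar_center in the frame of mat_top between -0.075 and 0.075 m and y of jar_center in the frame of mat_top between -0.075 and 0.075 m and z of jar_center in the frame of mat_top between 0.02 and 0.032 m and angle between jar_center's own z axis and vertical below 0.15 rad and linear speed of jar below 0.03 m/s); the arm keeps its last pose, push and grip.
It fails at once if The lid is raised (over 0.15 rad) before the jar has been moved onto the mat (value of joint lid above 0.15 rad and horizontal distance between jar_center and mat_top above 0.12 m).
It fails at once if The lid is dropped (closing faster than 2 rad/s) (velocity of joint lid below -2 rad/s).
It fails at once if The jar is tipped over (more than 45 degrees) (angle between jar_center's own z axis and vertical above 0.8 rad).
It fails at once if A bystander (screwdriver, mug, parts box, multimeter, cutters or bottle) is displaced by more than 30 mm (distance of any of screwdriver, mug, partsbox, multimeter, cutters, cleaner from where it was at the start of the episode above 0.03 m).
It also fails if it takes over 59 s, if anything falls off the work surface, if the arm or the gripper's body presses on something with over 40 N, if the wrist force passes 120 N, or if a joint passes its speed limit or range.

## Robot

A 7-joint arm with a two-finger parallel gripper is mounted at the origin on the work surface. World frame = base frame: x ahead of the robot, y to its left, z up, the work surface at z = 0. Lengths are in m, angles in rad, forces in N, time in s.
With the tool pointing down it reaches from about 0.425 to 0.925 m from the base axis. Payload 6.8 kg.
Tool frame: the origin (TCP) lies midway between the tips of the shut fingers; the grasp point (between the pads) lies 19 mm behind it; z points along the fingers, y is the line along which they close (so a half turn about z gives the same grasp; the last joint's range is limited). The gripper opens to 85 mm and grips with 20 to 120 N. Pads are 22 mm wide; open, the fingers measure 114 mm over their backs; the gripper's body (76 mm by 85 mm) begins 54 mm behind the grasp point. The pads swing forward as they close: fully open they stand 13 mm farther back than shut.
Start: joints at [-1.445, 0.477, 0.022, 1.555, -0.011, 1.109, -0.083], TCP at [0.156, 0.657, 0.231] pointing down, gripper open.
Joint ranges: [-2.96, 2.96], [-0.34, 2.1], [-1.41, 1.46], [0.24, 2.44], [-1.37, 4.51], [0.17, 1.92], [-2.96, 2.96]. Speed limits (rad/s): [2.39, 2.39, 3.14, 3.14, 3.14, 3.14, 3.14].

## Interface

Orientations are given as a unit quaternion [w, x, y, z].
In Python, from station import readout, imaging, hand_in gives the robot as it stands.
- The arm moves only by the tool drive_tool, never from a script. Its argument "series" is a list of rows, each a list of 5 numbers: the shift along the tool's x, y, z in cm, then the turn about the tool's z in degrees, then the closure, from -1 (fully open) to 1 (shut). A call has 1 to 8 rows; each row shifts and turns the commanded pose from where the row before left it, along the tool's axes as they then stand; what a row does not reach is not made up. A row lasts 1/10 s, in which the tool goes at most 50 mm and 8.59 degrees, less where a joint would pass 70% of its speed; a pose out of reach is approached as far as the arm can. A call with a gripper value outside its range is refused whole. The fingers move at their own pace and stop on an object; "squeeze" is the grip in N (left out, the last holds). Time passes only in rows, so rows that do not move let the fingers close. It gives the time, the measured TCP pose, the force, the opening and the grip force at its end, in the units of the state.
- readout.get_obs(): the state, without advancing time (a new reading comes with each control period).
- imaging.read_camera(name): name is "scene" or "side" or "wrist"; returns the picture (400x640x3 uint8, red, green, blue); there is no depth.
- imaging.camera_model(name): a dict with "vfov" (degrees; the focal length in pixels is half the picture's height over the tangent of half this angle, whatever the lens; pixels are square), "cx", "cy" (the principal point, pixels), "xyz" and "orientation" of the camera in the world. Camera axes: x right, y down, z forward; pixel columns grow to the right and rows downward; lengths in m; the calibration is good to about 2 mm. A picture is of the moment at which its call begins: read the wrist's pose just before it. camera_model takes no time and is no camera call; for the wrist camera it gives the pose at the moment of the call.
- hand_in(): hands the job in; it is judged then, once.
Trained networks look in the newest picture that a camera, given by its name, has taken for a name from the list of things; names that differ only in an ending like _2 or _b are one class to them, and where a whole thing is asked for, a point or a joint stands for the part that bears it (a point fixed in the world has none). Each returns a list of dicts, best first, with "conf" (0 to 1); they miss things now and then, are a little off and sometimes report something else, mostly with a low value. They report only what shows in the picture. A call takes as long as a camera call. They do not tell look-alikes from the thing itself.
- imaging.cut_out(thing, camera): "mask" (400x640 bool, what is visible of it) and "centre" ([column, row] in pixels, amid what is visible of it).
The state is a dict: "t": time; "q": joint angles; "joint_vel": joint speeds; "joint_torque": joint torques, N m; "eef_pos": TCP position; "tool_rot": TCP orientation; "contact_force": force on the tool from outside, world axes, zero at the start; "torque": the same for the moment, N m; "gripper_width": opening from 0.0 (shut) to 1.0 (fully open); "grasp_force": force on a finger pad.
Only numpy, scipy, OpenCV 4.12 (cv2) and the standard library are available. Lean on these libraries where they do the work, as an engineer would, in place of code of your own. Each camera call takes 0.05 s, during which the arm holds its last target. There are 200 camera calls.

## Working session

There is one attempt and no reset: what is moved stays moved. The work goes in short steps, Python scripts to look and compute and a tool call to move; the robot and the scene stay as the last step left them, time stands still between calls to the robot, and variables do not carry over. Pictures are saved under pics/ and viewed, at most 10 in all, crops included, and the job is handed in when it is done.

Besides the shell and the picture viewer there is one more tool, called after "Emit:" by a JSON object that holds its "api" and its "payload". drive_tool: Moves the arm, as the interface text tells. Its arguments: {"type":"object","properties":{"series":{"type":"array"},"squeeze":{"type":"number"}},"required":["series"]}

```bash
mkdir -p pics
cat > h.py <<'E'
import numpy as np, cv2
from scipy.spatial.transform import Rotation as R
from station import readout, imaging, hand_in
def Rq(q): return R.from_quat([q[1],q[2],q[3],q[0]])
def ray(cam,u,v):
    m=imaging.camera_model(cam); f=200/np.tan(np.radians(m['vfov'])/2)
    return np.array(m['xyz']),Rq(m['orientation']).apply([(u-m['cx'])/f,(v-m['cy'])/f,1])
def onz(cam,u,v,z):
    o,d=ray(cam,u,v); return o+d*(z-o[2])/d[2]
def proj(cam,p):
    m=imaging.camera_model(cam); f=200/np.tan(np.radians(m['vfov'])/2)
    c=Rq(m['orientation']).inv().apply(np.atleast_2d(p)-np.array(m['xyz'])); return np.c_[c[:,0]/c[:,2]*f+m['cx'],c[:,1]/c[:,2]*f+m['cy']]
def save(cam,name,crop=None,s=1):
    im=imaging.read_camera(cam)
    if crop: a,b,c,d=crop; im=im[b:d,a:c]
    cv2.imwrite('pics/'+name,cv2.resize(im[:,:,::-1],None,fx=s,fy=s,interpolation=cv2.INTER_CUBIC))
E
python3 - <<'E'
from h import *
a=imaging.read_camera('scene');b=imaging.read_camera('side')
for n,i in(('scene',a),('side',b)): cv2.imwrite(f'pics/{n}0.png',i[:,:,::-1])
for c in('scene','side'):
    m=imaging.camera_model(c);print(c,m)
    for t in('jar','mat_top','lid_knob','cover','uvbox'):
        for d in imaging.cut_out(t,c): print(t,d['conf'],d['centre'],d['mask'].sum())
o=readout.get_obs();print(o)
E
```

```text
scene {'vfov': 42.53794310760014, 'cx': 317.6302413751362, 'cy': 200.34491822417266, 'xyz': array([ 1.61736301, -0.3303329 ,  1.06717439]), 'orientation': array([-0.33778288,  0.72486502,  0.54449745, -0.25297422])}
jar 0.7 [322.5, 226.0] 252
jar 0.69 [376.6, 194.0] 249
mat_top 0.71 [245.9, 256.4] 2596
mat_top 0.59 [213.8, 199.3] 2968
lid_knob 0.93 [395.9, 208.4] 4529
cover 0.92 [397.5, 205.7] 4298
cover 0.52 [246.4, 257.2] 2577
cover 0.47 [483.4, 208.6] 2492
uvbox 0.79 [393.3, 215.8] 6690
side {'vfov': 51.293275267300785, 'cx': 324.055014139978, 'cy': 203.73381088524337, 'xyz': array([ 0.07158371, -0.93308061,  1.19795135]), 'orientation': array([-0.35337183,  0.91182876, -0.19297513,  0.08035702])}
jar 0.48 [324.0, 162.4] 155
jar 0.46 [321.3, 172.2] 3557
mat_top 0.83 [304.7, 302.8] 4137
mat_top 0.55 [373.8, 257.4] 1951
lid_knob 0.68 [318.0, 161.8] 2401
cover 0.86 [315.1, 163.7] 2444
cover 0.6 [299.1, 129.6] 1033
cover 0.34 [322.3, 172.2] 3575
uvbox 0.91 [320.8, 172.3] 3718
{'t': 0.6, 'q': array([-1.44506474,  0.47697052,  0.0224    ,  1.55542066, -0.01153038,
        1.10927378, -0.08310021]), 'joint_vel': array([-0.0006276 ,  0.00032804,  0.0009468 , -0.00081971, -0.00112981,
        0.00151259,  0.00100947]), 'joint_torque': array([-9.20560633e-04, -5.96008158e+01,  1.60577685e+00, -2.81419033e+01,
        1.25494701e-02,  1.72268290e-03,  3.02299395e-05]), 'eef_pos': array([0.15639035, 0.65664839, 0.23131894]), 'tool_rot': array([-1.97027204e-05,  1.16667022e-01,  9.93171085e-01,  2.88367800e-05]), 'contact_force': array([-0.5996166 , -0.54071013,  0.34871686]), 'torque': array([-0.01253224, -0.00921322, -0.0114194 ]), 'grasp_force': 0.0, 'gripper_width': 1.000722573354806}
```

View pics/scene0.png

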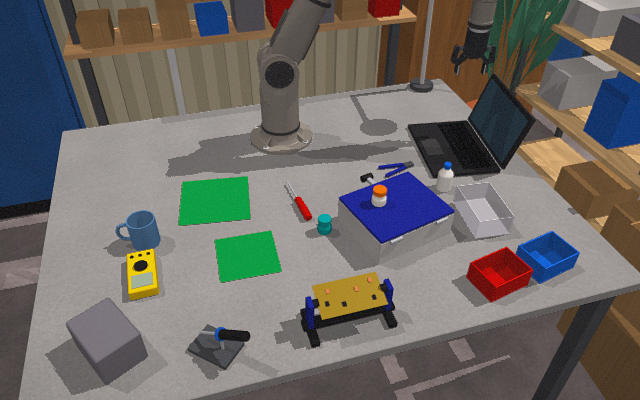

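View pics/side0.png

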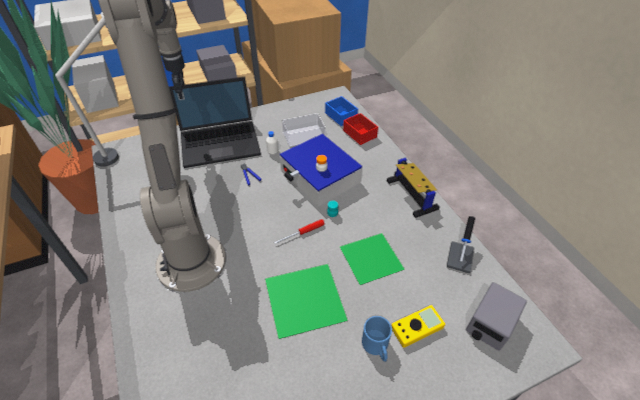

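The jar on the blue lid is at scene (380,195), with an orange cap; the turquoise look-alike at (325,225) stands on the bench and isn't meant. There are two green mats, scene (215,200) and (247,257). I'll measure both and take the smaller. The knob is near scene (368,178).

Run:
```python
from h import *
for c in('scene','side'):
    imaging.read_camera(c)
    for t,z in(('mat_top',.003),('cover',.092)):
        for d in imaging.cut_out(t,c)[:2 if t=='mat_top' else 1]:
            pts=np.argwhere(d['mask'])[:,::-1]
            w=np.array([onz(c,u,v,z)[:2] for u,v in pts],np.float32)
            r=cv2.minAreaRect(w); print(c,t,np.round(w.mean(0),3),np.round(r[0],3),np.round(r[1],3),round(r[2],1))
    for d in imaging.cut_out('jar',c)[:2]: print(c,'jar',d['centre'],onz(c,*d['centre'],.118))
for c,u,v in(('scene',380,189),('side',322,159)): print('captop',onz(c,u,v,.144))
for c,u,v in(('scene',368,178),('side',291,173)): print('knob',onz(c,u,v,.086))
save('scene','crop1.png',(170,150,480,300),2.5)
```

```text
scene mat_top [ 0.581 -0.24 ] [ 0.577 -0.239] [0.173 0.175] 87.5Traceback (most recent call last):
  File "<stdin>", line 7, in <module>
  File "h.py", line 9, in onz
    o,d=ray(cam,u,v); return o+d*(z-o[2])/d[2]
        ~~~^^^^^^^^^
  File "h.py", line 6, in ray
    m=imaging.camera_model(cam); f=200/np.tan(np.radians(m['vfov'])/2)
ValueError: time passes only in moves, steps and waits
```

```bash
python3 - <<'E'
s=open('h.py').read()
s=s.replace("def ray","_c={}\ndef cm(c):\n    if c=='wrist' or c not in _c: _c[c]=imaging.camera_model(c)\n    return _c[c]\ndef ray").replace("m=imaging.camera_model(cam)","m=cm(cam)")
s+='''
def onzv(cam,pts,z):
    m=cm(cam); f=200/np.tan(np.radians(m['vfov'])/2); pts=np.asarray(pts,float)
    d=Rq(m['orientation']).apply(np.c_[(pts[:,0]-m['cx'])/f,(pts[:,1]-m['cy'])/f,np.ones(len(pts))])
    o=np.array(m['xyz']); return o+d*((z-o[2])/d[:,2:])
'''
open('h.py','w').write(s)
E
python3 - <<'E'
from h import *
for c in('scene','side'):
    imaging.read_camera(c)
    for t,z in(('mat_top',.003),('cover',.092)):
        for d in imaging.cut_out(t,c)[:2 if t=='mat_top' else 1]:
            pts=np.argwhere(d['mask'])[:,::-1]
            w=onzv(c,pts,z)[:,:2].astype(np.float32)
            r=cv2.minAreaRect(w); print(c,t,np.round(w.mean(0),3),np.round(r[0],3),np.round(r[1],3),round(r[2],1))
    for d in imaging.cut_out('jar',c)[:2]: print(c,'jar',d['centre'],onz(c,*d['centre'],.118))
for c,u,v in(('scene',380,189),('side',322,159)): print('captop',onz(c,u,v,.144))
for c,u,v in(('scene',368,178),('side',291,173)): print('knob',onz(c,u,v,.086))
save('scene','crop1.png',(170,150,480,300),2.5)
print(readout.get_obs()['t'])
E
```

```text
scene mat_top [ 0.583 -0.239] [ 0.579 -0.238] [0.171 0.169] 88.4
scene mat_top [ 0.311 -0.297] [ 0.304 -0.296] [0.221 0.227] 81.7
scene cover [0.59  0.204] [0.561 0.2  ] [0.28  0.271] 14.2
scene jar [379.2, 194.5] [0.55875765 0.16492048 0.118     ]
scene jar [325.4, 227.2] [ 0.6484076  -0.02581079  0.118     ]
side mat_top [0.618 0.282] [0.619 0.281] [0.089 0.043] 66.5
side mat_top [ 0.303 -0.296] [ 0.305 -0.291] [0.219 0.22 ] 81.8
side cover [0.573 0.2  ] [0.557 0.201] [0.27  0.258] 15.1
side jar [331.7, 208.2] [ 0.50175526 -0.06454809  0.118     ]
side jar [326.1, 162.2] [0.58231904 0.1611237  0.118     ]
captop [0.56518591 0.16267261 0.144     ]
captop [0.56319293 0.15756013 0.144     ]
knob [0.43735794 0.17779171 0.086     ]
knob [0.44683315 0.19081209 0.086     ]
1.15
```

View pics/crop1.png

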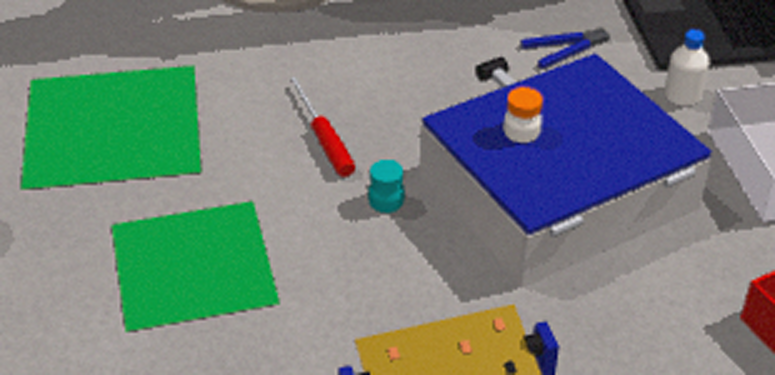

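The crop confirms it: the orange-capped jar is on the lid, and the small mat at crop (195,265) measures 170 mm (the other 220 mm), so that is the target. The knob shows at crop (492,68).

Run:
```python
from h import *
P=[(339.2,198.8),(382,241.2),(453.6,212),(409.2,172.8)]
w=onzv('scene',P,.092);print(w.round(3),w.mean(0).round(3))
for i in range(4): d=w[(i+1)%4]-w[i];print(np.linalg.norm(d).round(3),np.degrees(np.arctan2(d[1],d[0])).round(1))
print('cleaner',onz('scene',445,178,.05),'laptop top',onz('scene',497,80,.2),'cutters',onz('scene',395,167,.01))
o=readout.get_obs(); r=Rq(o['tool_rot']); g=np.array([.562,.161,.331]);print(r.inv().apply(g-o['eef_pos'])*100, r.as_matrix().round(3))
```

```text
[[0.516 0.057 0.092]
 [0.717 0.113 0.092]
 [0.663 0.355 0.092]
 [0.455 0.309 0.092]] [0.588 0.208 0.092]
0.209 15.4
0.248 102.6
0.213 -167.5
0.258 -76.5
cleaner [0.46343765 0.43644648 0.05      ] laptop top [0.15645524 0.7743391  0.2       ] cutters [0.3133012  0.32893044 0.01      ]
[-50.94248954 -38.81435786  -9.97015547] [[-0.973  0.232 -0.   ]
 [ 0.232  0.973  0.   ]
 [ 0.     0.    -1.   ]]
```

Emit:
{"api": "drive_tool", "payload": {"series": [[0,0,-2.5,-6.85,-1],[0,0,-2.5,-6.85,-1],[0,0,-2.5,-6.85,-1],[0,0,-2.5,-6.85,-1],[-1.71,-3.62,0,0,-1],[-1.71,-3.62,0,0,-1],[-1.71,-3.62,0,0,-1],[-1.71,-3.62,0,0,-1]]}}

```text
t: 1.95
eef_pos: [0.2587, 0.5313, 0.3314]
tool_rot: [0.0, -0.122, 0.993, 0.0]
contact_force: [0.3, 0.1, 0.1]
gripper_width: 0.999
grasp_force: 0.0
```

Emit:
{"api": "drive_tool", "payload": {"series": [[-1.71,-3.62,0,0,-1],[-1.71,-3.62,0,0,-1],[-1.71,-3.62,0,0,-1],[-1.71,-3.62,0,0,-1],[-1.71,-3.62,0,0,-1],[-1.71,-3.62,0,0,-1],[-1.71,-3.62,0,0,-1],[-1.71,-3.62,0,0,-1]]}}

```text
t: 2.75
eef_pos: [0.4614, 0.2834, 0.3316]
tool_rot: [0.0, -0.122, 0.993, 0.0]
contact_force: [1.0, -1.0, -1.1]
gripper_width: 0.996
grasp_force: 0.0
```

Emit:
{"api": "drive_tool", "payload": {"series": [[-1.71,-3.62,0,0,-1],[-1.71,-3.62,0,0,-1],[-1.71,-3.62,0,0,-1],[-1.71,-3.62,0,0,-1],[0,0,0,0,-1]]}}

```text
t: 3.25
eef_pos: [0.565, 0.1543, 0.3315]
tool_rot: [0.001, -0.117, 0.993, -0.002]
contact_force: [-0.1, -0.4, -0.5]
gripper_width: 0.998
grasp_force: 0.0
```

Run:
```python
from h import *
m0=imaging.camera_model('wrist');print(m0)
save('wrist','w1.png')
for t,z in(('jar',.118),('cover',.092),('lid_knob',.086)):
    for d in imaging.cut_out(t,'wrist')[:2]: print(t,d['conf'],d['centre'],d['mask'].sum(),onz('wrist',*d['centre'],z))
```

```text
{'vfov': 67.64747067086215, 'cx': 317.53562069867144, 'cy': 202.02411415554565, 'xyz': array([0.49710833, 0.13891285, 0.47342821]), 'orientation': array([0.08701694, 0.61312056, 0.77776253, 0.10768788])}
jar 0.84 [224.0, 128.3] 935 [0.53252397 0.04168413 0.118     ]
jar 0.34 [500.3, 20.4] 1733 [0.35298088 0.30732508 0.118     ]
cover 0.98 [362.3, 179.4] 31581 [0.55525079 0.22038687 0.092     ]
lid_knob 0.73 [363.9, 180.2] 30837 [0.5563146  0.22470617 0.086     ]
lid_knob 0.44 [540.5, 139.7] 2145 [0.45107591 0.42793725 0.086     ]
```

View pics/w1.png

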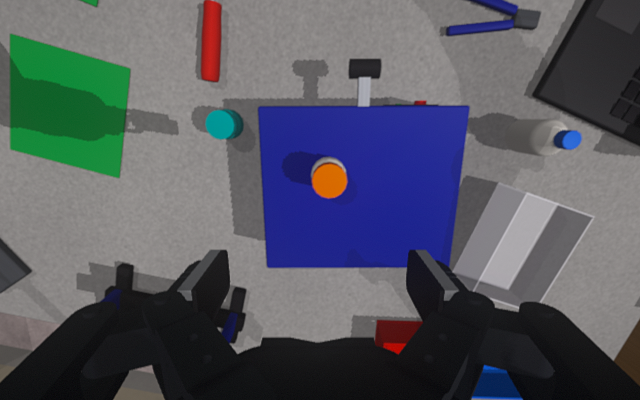

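The wrist view shows the jar cap at (329,181), the knob at (365,69) and the lid corners at about (259,107), (468,106), (447,266), (268,266). The lid looks well aligned with the gripper.

Run:
```python
from h import *
o=readout.get_obs(); r=Rq(o['tool_rot'])
j=onz('wrist',329.5,181,.144);k=onz('wrist',365,69,.092);print('cap',j,'knob',k)
w=onzv('wrist',[(259,107),(468,106),(447,266),(268,266)],.092);print(w.round(3),w.mean(0))
d=w[1]-w[0];print('front edge angle',np.degrees(np.arctan2(d[1],d[0])),'tool y',np.degrees(np.arctan2(*r.as_matrix()[1::-1,1])), np.linalg.norm(d))
print('knob len check',onz('wrist',349,69,.092),onz('wrist',381,69,.092))
print('move to jar cm',r.inv().apply(np.r_[j[:2],.103]-o['eef_pos'])*100, o['eef_pos'])
```

```text
cap [0.55727732 0.17560537 0.144     ] knob [0.42695737 0.18670139 0.092     ]
[[0.499 0.074 0.092]
 [0.436 0.32  0.092]
 [0.645 0.373 0.092]
 [0.707 0.127 0.092]] [0.57193146 0.22344    0.092     ]
front edge angle 104.37784490459549 tool y 104.10434291047086 0.25440092510654794
knob len check [0.43155941 0.16840868 0.092     ] [0.42235498 0.20499546 0.092     ]
move to jar cm [ 0.05332904  1.377157   22.81826879] [0.56129416 0.16222694 0.33117134]
```

The arm was still settling during that picture (the TCP shifted 8 mm), so I'll measure again now it is at rest.

```bash
cat > look.py <<'E'
from h import *
def seg():
    m=imaging.camera_model('wrist'); _c['wrist']=m
    im=imaging.read_camera('wrist'); hsv=cv2.cvtColor(im,cv2.COLOR_RGB2HSV); return im,hsv
E
python3 - <<'E'
from h import *
o0=readout.get_obs()['eef_pos']
im=imaging.read_camera('wrist'); o=readout.get_obs(); print(o0,o['eef_pos']); r=Rq(o['tool_rot'])
hsv=cv2.cvtColor(im,cv2.COLOR_RGB2HSV)
mk=cv2.inRange(hsv,(5,180,120),(20,255,255)); n,l,s,c=cv2.connectedComponentsWithStats(mk); i=1+s[1:,4].argmax(); print(c[i],s[i])
j=onz('wrist',*c[i],.142)
sub=im[40:98,330:400].max(2); kk=np.argwhere(sub<60); print(kk.min(0)+[40,330],kk.max(0)+[40,330],len(kk))
a=kk.min(0);b=kk.max(0); cv=(a+b)/2+[40,330]
k=onz('wrist',cv[1],cv[0],.09); print('jar',j,'knob',k)
bl=cv2.inRange(hsv,(112,180,60),(125,255,255)); n,l,s,c=cv2.connectedComponentsWithStats(bl); i=1+s[1:,4].argmax(); print(s[i])
w=onzv('wrist',np.argwhere(l==i)[:,::-1],.092)[:,:2].astype(np.float32); print(cv2.minAreaRect(w))
print('move',r.inv().apply(np.r_[j[:2],.103]-o['eef_pos'])*100)
E
```

```text
[0.56129416 0.16222694 0.33117134] [0.56121345 0.16251595 0.33126139]
[319.9336235  182.10772579] [303 165  35  35 919]
[ 62 341] [ 80 372] 567
jar [0.561453   0.16588453 0.142     ] knob [0.4310651  0.17794053 0.09      ]
[  251   108   209   161 29387]
((0.5774123668670654, 0.21375444531440735), (0.2162650227546692, 0.25652632117271423), 13.800416946411133)
move [-0.11130253  0.30236749 22.82636307]
```

Emit:
{"api": "drive_tool", "payload": {"series": [[-0.1,0.3,4.5,0,-1],[0,0,4.5,0,-1],[0,0,4.5,0,-1],[0,0,3.5,0,-1],[0,0,2.5,0,-1],[0,0,1.8,0,-1],[0,0,1.5,0,-1],[0,0,0,0,-1]], "squeeze": 25}}

```text
t: 4.3
eef_pos: [0.5606, 0.1648, 0.1015]
tool_rot: [-0.002, -0.123, 0.992, -0.0]
contact_force: [-0.5, -0.2, 1.0]
gripper_width: 0.994
grasp_force: 0.0
```

Emit:
{"api": "drive_tool", "payload": {"series": [[0,0,0,0,0.2],[0,0,0,0,0.4],[0,0,0,0,0.6],[0,0,0,0,1],[0,0,0,0,1],[0,0,0,0,1]]}}

```text
t: 4.9
eef_pos: [0.563, 0.1644, 0.1047]
tool_rot: [0.001, -0.122, 0.993, 0.0]
contact_force: [-0.5, -1.0, 5.8]
gripper_width: 0.497
grasp_force: 24.8
```

Emit:
{"api": "drive_tool", "payload": {"series": [[0,0,-1,0,1],[0,0,-2,0,1],[0,0,-3,0,1],[0,0,-3,0,1],[0,0,-2,0,1],[0.2,-0.9,0,0,1],[0.4,-2,0,0,1],[0.6,-3,0,0,1]]}}

```text
t: 5.7
eef_pos: [0.5642, 0.1045, 0.2128]
tool_rot: [-0.0, -0.123, 0.992, 0.0]
contact_force: [0.5, -1.2, -2.1]
gripper_width: 0.494
grasp_force: 25.6
```

Emit:
{"api": "drive_tool", "payload": {"series": [[0.8,-3.7,0,0,1],[0.8,-3.7,0,0,1],[0.8,-3.7,0,0,1],[0.8,-3.7,0,0,1],[0.8,-3.7,0,0,1],[0.8,-3.7,0,0,1],[0.8,-3.7,0,0,1],[0.6,-3,0,0,1]]}}

```text
t: 6.5
eef_pos: [0.5732, -0.1947, 0.2126]
tool_rot: [-0.001, -0.121, 0.993, -0.0]
contact_force: [0.8, -0.4, -1.2]
gripper_width: 0.493
grasp_force: 25.6
```

Emit:
{"api": "drive_tool", "payload": {"series": [[0.6,-2.5,0,0,1],[0.5,-1.5,0,0,1],[0.3,-0.6,0,0,1],[0,0,0,0,1],[0,0,0,0,1]]}}

```text
t: 7.0
eef_pos: [0.5723, -0.2379, 0.213]
tool_rot: [-0.0, -0.123, 0.992, 0.001]
contact_force: [-0.3, 1.1, -1.4]
gripper_width: 0.496
grasp_force: 25.6
```

Emit:
{"api": "drive_tool", "payload": {"series": [[0,0,3.5,0,1],[0,0,4,0,1],[0,0,4,0,1],[0,0,3.5,0,1],[0,0,2.3,0,1],[0,0,1.3,0,1],[0,0,0.5,0,1],[0,0,0,0,1]]}}

```text
t: 7.8
eef_pos: [0.5727, -0.239, 0.0225]
tool_rot: [0.0, -0.122, 0.992, 0.0]
contact_force: [0.4, 0.1, -1.1]
gripper_width: 0.492
grasp_force: 25.6
```

Emit:
{"api": "drive_tool", "payload": {"series": [[0,0,0.2,0,1],[0,0,0,0,1],[0,0,0,0,1]]}}

```text
t: 8.1
eef_pos: [0.5728, -0.2398, 0.0212]
tool_rot: [0.001, -0.122, 0.993, -0.0]
contact_force: [0.1, -0.1, -0.2]
gripper_width: 0.493
grasp_force: 25.6
```

Emit:
{"api": "drive_tool", "payload": {"series": [[0,0,0.2,0,1],[0,0,0.1,0,1],[0,0,0,0,1],[0,0,0,0,1]]}}

```text
t: 8.5
eef_pos: [0.5721, -0.2395, 0.0172]
tool_rot: [-0.0, -0.122, 0.993, 0.0]
contact_force: [-0.0, 0.2, -1.0]
gripper_width: 0.495
grasp_force: 25.7
```

Emit:
{"api": "drive_tool", "payload": {"series": [[0,0,0.1,0,1],[0,0,0,0,1],[0,0,0,0,1]]}}

```text
t: 8.8
eef_pos: [0.5722, -0.2396, 0.0162]
tool_rot: [-0.0, -0.122, 0.993, 0.0]
contact_force: [-0.4, -0.3, -0.9]
gripper_width: 0.497
grasp_force: 25.7
```

Emit:
{"api": "drive_tool", "payload": {"series": [[0,0,0.1,0,1],[0,0,0,0,1],[0,0,0,0,1]]}}

```text
t: 9.1
eef_pos: [0.5723, -0.2396, 0.0153]
tool_rot: [0.0, -0.122, 0.993, -0.0]
contact_force: [0.4, -0.3, -0.3]
gripper_width: 0.496
grasp_force: 25.7
```

Emit:
{"api": "drive_tool", "payload": {"series": [[0,0,0.1,0,1],[0,0,0,0,1],[0,0,0,0,1]]}}

```text
t: 9.4
eef_pos: [0.5723, -0.2397, 0.0152]
tool_rot: [0.0, -0.122, 0.993, 0.0]
contact_force: [-2.4, 1.6, 8.2]
gripper_width: 0.496
grasp_force: 26.4
```

Emit:
{"api": "drive_tool", "payload": {"series": [[0,0,-0.1,0,1],[0,0,0,0,0.1],[0,0,0,0,-0.3],[0,0,0,0,-1],[0,0,0,0,-1],[0,0,0,0,-1]]}}

```text
t: 10.0
eef_pos: [0.5722, -0.2395, 0.0152]
tool_rot: [-0.0, -0.122, 0.993, 0.0]
contact_force: [0.7, -0.9, -0.6]
gripper_width: 1.001
grasp_force: 0.0
```

Emit:
{"api": "drive_tool", "payload": {"series": [[0,0,-1.5,0,-1],[0,0,-3,0,-1],[0,0,-4,0,-1],[0,0,-4,0,-1],[0,0,-4,0,-1],[0,0,-4,0,-1],[0,0,0,0,-1]]}}

```text
t: 10.7
eef_pos: [0.5752, -0.2415, 0.2278]
tool_rot: [0.005, -0.121, 0.993, -0.002]
contact_force: [-0.2, -0.4, 0.7]
gripper_width: 0.997
grasp_force: 0.0
```

Run:
```python
from h import *
save('scene','s2.png',(180,140,460,340),2.5)
o=readout.get_obs(); r=Rq(o['tool_rot']);print(o['eef_pos'])
print('to above knob',r.inv().apply(np.array([.4305,.1777,.23])-o['eef_pos'])*100)
```

```text
[ 0.57386266 -0.24055772  0.22463171]
to above knob [ 3.80279328 44.0482251  -0.71030984]
```

View pics/s2.png

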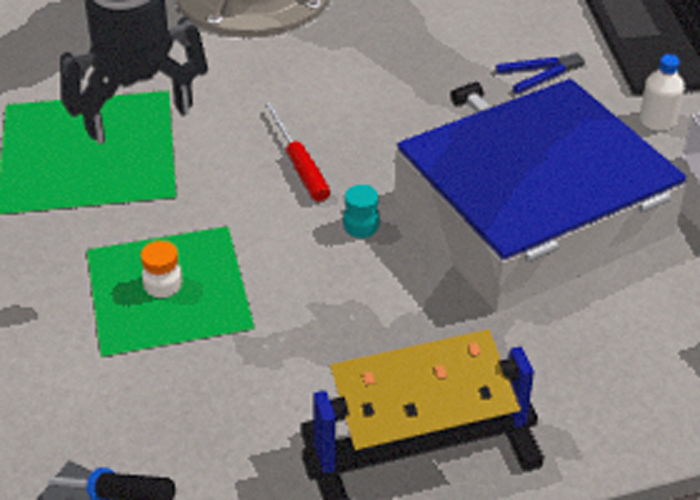

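The jar stands upright near the middle of the small mat (crop (160,270)). Next, the knob.

Emit:
{"api": "drive_tool", "payload": {"series": [[0.1,2,0,0,-1],[0.3,4.2,0,0,-1],[0.4,4.2,0,0,-1],[0.4,4.2,0,0,-1],[0.4,4.2,0,0,-1],[0.4,4.2,0,0,-1],[0.4,4.2,0,0,-1],[0.4,4.2,0,0,-1]]}}

```text
t: 11.55
eef_pos: [0.4674, 0.0596, 0.2198]
tool_rot: [-0.001, -0.122, 0.993, -0.0]
contact_force: [1.3, -0.4, 0.5]
gripper_width: 1.0
grasp_force: 0.0
```

Emit:
{"api": "drive_tool", "payload": {"series": [[0.4,4.2,0,0,-1],[0.4,4.2,0,0,-1],[0.2,2.5,0,0,-1],[0,1.7,0,0,-1],[0,0,0,0,-1],[0,0,0,0,-1],[0,0,0,0,-1]]}}

```text
t: 12.25
eef_pos: [0.4289, 0.1767, 0.22]
tool_rot: [-0.0, -0.121, 0.993, -0.0]
contact_force: [-0.4, -0.2, -0.1]
gripper_width: 0.997
grasp_force: 0.0
```

Run:
```python
from h import *
save('wrist','w3.png')
o=readout.get_obs(); r=Rq(o['tool_rot']);print(o['eef_pos'],r.as_matrix().round(3)[:,1])
k=np.array([.4305,.1777,.086]);print('px',proj('wrist',k),r.inv().apply(k-o['eef_pos'])*100)
```

```text
[0.42909952 0.17671817 0.22010883] [-0.24   0.971 -0.   ]
px [[317.86529473 194.75704444]] [-0.16557754  0.06784466 13.41077967]
```

View pics/w3.png

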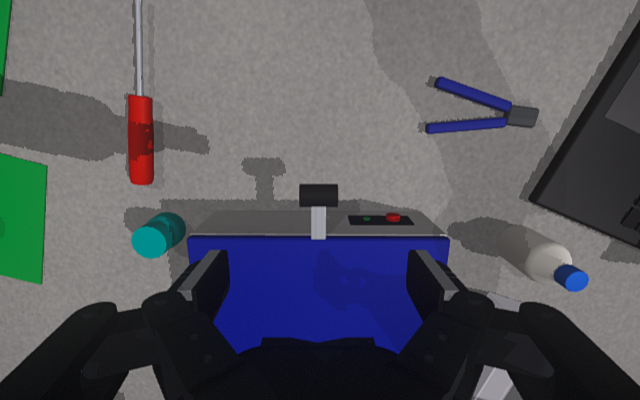

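The knob is at (319,195), as predicted, so I'll go straight down to it.

Emit:
{"api": "drive_tool", "payload": {"series": [[-0.1,0.1,2.5,0,-1],[0,0,3.5,0,-1],[0,0,3.5,0,-1],[0,0,2.7,0,-1],[0,0,2,0,-1],[0,0,1.4,0,-1],[0,0,0,0,-1],[0,0,0,0,-1]], "squeeze": 30}}

```text
t: 13.1
eef_pos: [0.4299, 0.1787, 0.0645]
tool_rot: [-0.0, -0.121, 0.993, -0.0]
contact_force: [0.8, 0.2, -0.5]
gripper_width: 1.003
grasp_force: 0.0
```

Emit:
{"api": "drive_tool", "payload": {"series": [[0,0,0,0,0.2],[0,0,0,0,0.5],[0,0,0,0,0.8],[0,0,0,0,1],[0,0,0,0,1],[0,0,0,0,1]]}}

```text
t: 13.7
eef_pos: [0.4304, 0.1777, 0.0652]
tool_rot: [0.0, -0.121, 0.993, -0.001]
contact_force: [0.1, -6.5, 10.0]
gripper_width: 0.413
grasp_force: 32.4
```

Emit:
{"api": "drive_tool", "payload": {"series": [[-0.07,0,-1.37,0,1],[-0.27,0,-2.27,0,1],[-0.47,0,-2.24,0,1],[-0.66,0,-2.19,0,1],[0,0,0,0,1]]}}

```text
t: 14.2
eef_pos: [0.4446, 0.1811, 0.147]
tool_rot: [0.0, -0.121, 0.993, -0.001]
contact_force: [0.9, -6.2, -2.2]
gripper_width: 0.419
grasp_force: 30.8
```

Holding, with a weight of about 2 N, which fits the lid. Continuing up.

Emit:
{"api": "drive_tool", "payload": {"series": [[-0.85,0,-2.12,0,1],[-1.03,0,-2.04,0,1],[-1.2,0,-1.94,0,1],[-1.37,0,-1.83,0,1],[-1.53,0,-1.7,0,1],[-1.32,0,-1.26,0,1],[-1.05,0,-0.89,0,1],[0,0,0,0,1]]}}

```text
t: 15.0
eef_pos: [0.5257, 0.2008, 0.2639]
tool_rot: [-0.0, -0.121, 0.993, -0.001]
contact_force: [-3.0, -6.8, 3.4]
gripper_width: 0.415
grasp_force: 32.6
```

Emit:
{"api": "drive_tool", "payload": {"series": [[0,0,0,0,1],[0,0,0,0,1],[0,0,0,0,1],[0,0,0,0,1]]}}

```text
t: 15.4
eef_pos: [0.5246, 0.2005, 0.263]
tool_rot: [-0.001, -0.121, 0.993, -0.001]
contact_force: [-1.9, -7.0, 3.7]
gripper_width: 0.413
grasp_force: 32.6
```

Run:
```python
from h import *
save('scene','s4.png',(180,120,460,320),2.5)
o=readout.get_obs();print(o['t'],o['eef_pos'],o['contact_force'],o['gripper_width'],o['grasp_force'])
```

```text
15.45 [0.52460466 0.20052979 0.26297637] [-1.98355508 -6.41382728  3.3764392 ] 0.4179572588126246 32.63216704130173
```

View pics/s4.png

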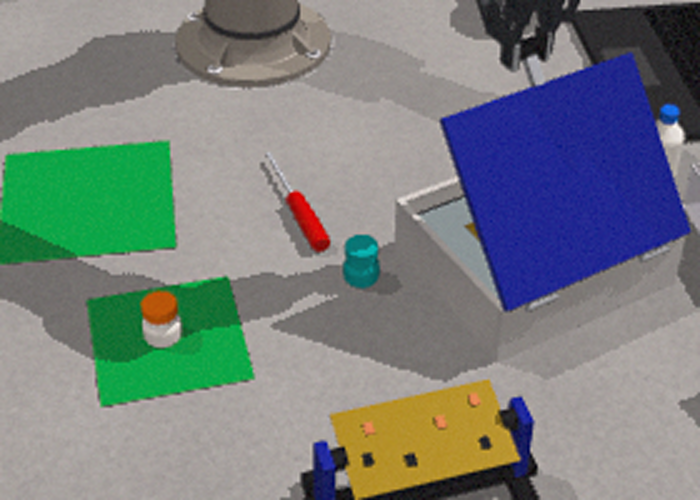

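The lid is open and held by the knob, and the jar is upright on the small mat. I'll check the angle against the lid's front top corners, at scene (357,168) and (432,143).

Run:
```python
from h import *
y=np.radians(13.9);bx=np.array([np.cos(y),np.sin(y),0]);by=np.array([-np.sin(y),np.cos(y),0]);z=np.array([0,0,1])
h=np.array([.5774,.2138,.08])+.11*bx
for t in(40,45,50,55):
    a=np.radians(t);f=h+.22*(-np.cos(a)*bx+np.sin(a)*z)+.012*(np.sin(a)*bx+np.cos(a)*z)
    print(t,proj('scene',[f-.13*by,f+.13*by]).round(1).tolist())
```

```text
40 [[351.9, 168.5], [426.5, 142.0]]
45 [[354.9, 167.2], [430.2, 140.4]]
50 [[358.1, 166.3], [434.1, 139.3]]
55 [[361.7, 166.1], [438.4, 138.8]]
```

```bash
python3 -c "
from station import hand_in
print(hand_in())"
```

```text
the job is handed in; nothing more can be done
None
```

I handed the job in with the jar standing upright on the smaller green mat and the gripper holding the lid open by its knob at about 49 degrees; no verdict was returned.

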